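# Present the amber tray of a glass-bead cooling station

## Task

Only one tray of the glass station may stand open: first push the open tray with the blue glass fully home with your fingertips, then hook a fingertip behind the front lip of the tray with the amber glass and draw it gently all the way out to its stop. Do not pinch the lips; do not touch, tip or lift the glass figures standing in the trays. Leave the green tray shut and everything else on the bench where it is.

Things in the scene. Friction and masses are not known exactly. Their poses are not given: they have to be found in the camera images.
- amber_tray (a joint): How far the tray of the amber slide unit is drawn out, m: 0 fully home, 0.110 fully out on its end stop; it grows as the tray comes out. Light sliding friction of about 1.5 N and slight damping; no spring, it stays where it is left. Starts home, or within 10 mm of it.
- amber_hook (a point): Point on the amber tray's floor (16 mm above the table) at the back face of its front lip, half-way along it; moves with the tray. x axis level along the rail, pointing inward (the tray is drawn out along -x), y along the lip, z up. The lip is 106 mm long, 10 mm thick, its top 46 mm above the table. Behind it lies empty tray floor, 70 mm deep, 106 mm wide, then a cross bar 10 mm high.
- amber_bed (a point): Middle of the amber tray's bed, on its floor (16 mm above the table), 160 mm behind amber_hook, same axes, moving with it. Bed 174 x 100 mm, rim 10 mm high. A fixed clear dust cover, 190 x 124 mm, top 85 mm above the table, stands over it; the cover's front edge is 70 mm behind the lip's back face when the tray is home.
- amber_face (a point): Middle of the front face (looking out to -x) of the amber tray's white lip, 31 mm above the table, 10 mm outward of amber_hook, same axes, moving with it. The lip's lower edge is 10 mm above the table. Two amber glass beads (18 mm) sit on the lip's top, 42 mm either side of the middle, reaching 59 mm above the table.
- blue_tray (a joint): How far the tray of the blue slide unit is drawn out, m: 0 fully home, 0.110 fully out on its end stop; it grows as the tray comes out. Light sliding friction of about 1.5 N and slight damping; no spring, it stays where it is left. Starts standing open, 50 to 95 mm out.
- blue_hook (a point): Point on the blue tray's floor (16 mm above the table) at the back face of its front lip, half-way along it; moves with the tray. x axis level along the rail, pointing inward (the tray is drawn out along -x), y along the lip, z up. The lip is 106 mm long, 10 mm thick, its top 46 mm above the table. Behind it lies empty tray floor, 70 mm deep, 106 mm wide, then a cross bar 10 mm high.
- blue_bed (a point): Middle of the blue tray's bed, on its floor (16 mm above the table), 160 mm behind blue_hook, same axes, moving with it. Bed 174 x 100 mm, rim 10 mm high. A fixed clear dust cover, 190 x 124 mm, top 85 mm above the table, stands over it; the cover's front edge is 70 mm behind the lip's back face when the tray is home.
- blue_face (a point): Middle of the front face (looking out to -x) of the blue tray's white lip, 31 mm above the table, 10 mm outward of blue_hook, same axes, moving with it. The lip's lower edge is 10 mm above the table. Two blue glass beads (18 mm) sit on the lip's top, 42 mm either side of the middle, reaching 59 mm above the table.
- green_tray (a joint): How far the tray of the green slide unit is drawn out, m: 0 fully home, 0.110 fully out on its end stop; it grows as the tray comes out. Light sliding friction of about 1.5 N and slight damping; no spring, it stays where it is left. Starts home and is to be left alone.
- green_hook (a point): Point on the green tray's floor (16 mm above the table) at the back face of its front lip, half-way along it; moves with the tray. x axis level along the rail, pointing inward (the tray is drawn out along -x), y along the lip, z up. The lip is 106 mm long, 10 mm thick, its top 46 mm above the table. Behind it lies empty tray floor, 70 mm deep, 106 mm wide, then a cross bar 10 mm high.
- green_bed (a point): Middle of the green tray's bed, on its floor (16 mm above the table), 160 mm behind green_hook, same axes, moving with it. Bed 174 x 100 mm, rim 10 mm high. A fixed clear dust cover, 190 x 124 mm, top 85 mm above the table, stands over it; the cover's front edge is 70 mm behind the lip's back face when the tray is home.
- green_face (a point): Middle of the front face (looking out to -x) of the green tray's white lip, 31 mm above the table, 10 mm outward of green_hook, same axes, moving with it. The lip's lower edge is 10 mm above the table. Two green glass beads (18 mm) sit on the lip's top, 42 mm either side of the middle, reaching 59 mm above the table.
- mug: Loose steel mug, 76 mm across, 85 mm tall; origin under its centre. Bystander.
- graphite: Loose dark graphite block lying flat, 90 x 60 x 18 mm; origin under its centre. Bystander.
- jar: Loose amber glass jar with brass cap, 60 mm across, 80 mm tall; origin under its centre. Bystander.
- tweezers: Loose steel tweezers lying flat, about 160 x 35 mm, 10 mm high, red end; origin under the centre. Bystander.
- bauble_stand: Loose dark wooden disc, 52 mm across, 30 mm high; origin under its centre. Bystander.
- amber_piece: Loose amber glass figure standing in the amber tray: 36 mm across, 42 mm tall, about 50 g; origin under its centre, z axis upright. Not to be touched.
- blue_piece: Loose blue glass figure standing in the blue tray: 36 mm across, 42 mm tall, about 50 g; origin under its centre, z axis upright. Not to be touched.
- green_piece: Loose green glass figure standing in the green tray: 36 mm across, 42 mm tall, about 50 g; origin under its centre, z axis upright. Not to be touched.

How it is judged:
By the outcome, as a careful person would: the job done as asked, in the order asked, and still so for the second after the job is handed in, with the robot touching nothing.
It also fails if it takes over 48 s, if anything falls off the work surface, if the arm or the gripper's body presses on something with over 40 N, if the wrist force passes 120 N, or if a joint passes its speed limit or range.

## Robot

A 7-joint arm with a two-finger parallel gripper is mounted at the origin on the work surface. World frame = base frame: x ahead of the robot, y to its left, z up, the work surface at z = 0. Lengths are in m, angles in rad, forces in N, time in s.
With the tool pointing down it reaches from about 0.425 to 0.875 m from the base axis. Payload 4.7 kg.
Tool frame: the origin (TCP) lies on the mounting face of the last link; the fingertips stand 182 mm ahead of it and the grasp point (between the pads) lies 164 mm ahead of it (ctrl.tcp_to_grasp is the distance from the TCP to the grasp point, in m); z points along the fingers, y is the line along which they close (so a half turn about z gives the same grasp; the last joint's range is limited). The gripper opens to 87 mm and grips with 3 to 60 N. Pads are 19 mm wide; open, the fingers measure 117 mm over their backs; the gripper's body (75 mm by 190 mm) begins 51 mm behind the grasp point.
Start: joints at [-1.33, 0.321, -0.07, 1.45, 0.023, 1.371, -0.057], TCP at [0.146, 0.633, 0.405] pointing down, gripper open.
Joint ranges: [-2.86, 2.86], [-0.3, 2.09], [-1.38, 1.24], [0.06, 2.45], [-1.56, 4.7], [0.09, 2.05], [-2.69, 2.69]. Speed limits (rad/s): [2.57, 2.57, 3.14, 3.14, 3.14, 3.14, 3.14].

## Interface

Orientations are given as a 3x3 rotation matrix whose columns are the frame's x, y, z axes.
In Python, from bench import ctrl gives the robot as it stands.
- The arm moves only by the tool step_arm, never from a script. Its argument "commands" is a list that holds one entry, the list of rows, each a list of 7 numbers: the shift along the tool's x, y, z scaled (see below), then the turn, a rotation vector about the tool's x, y, z scaled (see below), then the finger opening in mm, from 0 to 87. In form: [[[tx, ty, tz, rx, ry, rz, fingers], ...]]. A call has 1 to 12 rows; each row shifts and turns the commanded pose from where the row before left it, along the tool's axes as they then stand; what a row does not reach is not made up. The controller multiplies each number of a shift by 2.5 cm and each number of a turn by 0.1 rad. A row lasts 1/12 s, in which the tool goes at most 41.7 mm and 7.16 degrees, less where a joint would pass 70% of its speed; a pose out of reach is approached as far as the arm can. A call with a number of a shift or a turn outside -1 to 1 is refused whole. A call with a gripper value outside its range is refused whole. The fingers move at their own pace and stop on an object; "grip_force" is the grip in N (left out, the last holds). Time passes only in rows, so rows that do not move let the fingers close. It gives the time, the measured TCP pose, the force, the opening and the grip force at its end, in the units of the state.
- ctrl.state(): the state, without advancing time (a new reading comes with each control period).
- ctrl.get_image(name): name is "scene" or "top" or "wrist"; returns a dict with "frame" (400x640x3 uint8, blue, green, red), "depth" (400x640 float32, m along the optical axis (not along the pixel's ray), 0 where there is no reading), "vertical_fov" (degrees; the focal length in pixels is half the picture's height over the tangent of half this angle, whatever the lens; pixels are square), "cx", "cy" (the principal point, pixels), "world_to_cam" (4x4, takes a point from world to camera coordinates); the wrist camera has in their place "tool_from_camera" (4x4, takes a point from camera to tool coordinates, whose origin is the TCP and whose axes are the flange's). Camera axes: x right, y up, looking along -z (the intrinsics and any distortion apply to the point x, -y, -z); pixel columns grow to the right and rows downward; lengths in m; the calibration is good to about 2 mm. A picture is of the moment at which its call begins: read the wrist's pose just before it.
- ctrl.close_job(): hands the job in; it is judged then, once.
The state is a dict: "time": time; "joint_pos": joint angles; "joint_vel": joint speeds; "effort": joint torques, N m; "tool_pos": TCP position; "ee_rot": TCP orientation; "wrist_force": force on the tool from outside, world axes, zero at the start; "wrist_torque": the same for the moment, N m; "grip_width": finger opening in m; "grip_force": force on a finger pad.
Only numpy, scipy, OpenCV 4.12 (cv2) and the standard library are available. Lean on these libraries where they do the work, as an engineer would, in place of code of your own. Each camera call takes 0.05 s, during which the arm holds its last target. There are 200 camera calls.

## Working session

There is one attempt and no reset: what is moved stays moved. The work goes in short steps, Python scripts to look and compute and a tool call to move; the robot and the scene stay as the last step left them, time stands still between calls to the robot, and variables do not carry over. Pictures are saved under pics/ and viewed, at most 10 in all, crops included, and the job is handed in when it is done.

Besides the shell and the picture viewer there is one more tool, called after "Call:" as a command line: name --argument value ..., lists and objects as JSON in quotes. step_arm: Moves the arm, as the interface text tells. Its arguments: {"type":"object","properties":{"commands":{"type":"array","items":{"type":"array","items":{"type":"array","items":{"type":"number"}}}},"grip_force":{"type":"number"}},"required":["commands"]}

```bash
mkdir -p pics; cat > h.py <<'E'
import numpy as np, cv2
from bench import ctrl
def grab(n):
    s=ctrl.state(); im=ctrl.get_image(n)
    if n=="wrist":
        T=np.eye(4);T[:3,:3]=s["ee_rot"];T[:3,3]=s["tool_pos"]
        im["c2w"]=T@np.array(im["tool_from_camera"])
    else: im["c2w"]=np.linalg.inv(np.array(im["world_to_cam"]))
    return im
def points(im):
    d=im["depth"];f=200/np.tan(np.radians(im["vertical_fov"])/2)
    v,u=np.mgrid[0:400,0:640]
    P=np.stack([(u-im["cx"])/f*d,-(v-im["cy"])/f*d,-d,np.ones_like(d)],-1)
    return (P@im["c2w"].T)[...,:3]
E
python3 - <<'E'
from h import *
for n in("scene","top"):
    im=grab(n); cv2.imwrite(f"pics/{n}0.png",im["frame"]); np.save(n+"0.npy",points(im)); print(n,{k:v for k,v in im.items() if k not in("frame","depth")})
s=ctrl.state();print(s)
E
```

```text
scene {'vertical_fov': 53.35884441915502, 'cx': 319.7585957405706, 'cy': 203.7981659123517, 'world_to_cam': array([[-0.30745857,  0.95150297,  0.01055116,  0.16549984],
       [-0.81009876, -0.26755165,  0.52168584,  0.4646251 ],
       [ 0.49920861,  0.1518493 ,  0.85307242, -1.63972484],
       [ 0.        ,  0.        ,  0.        ,  1.        ]]), 'c2w': array([[-0.30745857, -0.81009876,  0.49920861,  1.24584131],
       [ 0.95150297, -0.26755165,  0.1518493 ,  0.2158287 ],
       [ 0.01055116,  0.52168584,  0.85307242,  1.15466948],
       [ 0.        ,  0.        ,  0.        ,  1.        ]])}
top {'vertical_fov': 47.99709251402579, 'cx': 318.78251934159084, 'cy': 196.08725588283923, 'world_to_cam': array([[ 0.05761956, -0.99832989,  0.00417374, -0.02060395],
       [ 0.9729832 ,  0.0570919 ,  0.22370563, -0.60373794],
       [-0.2235703 , -0.00882884,  0.97464782, -1.17071828],
       [ 0.        ,  0.        ,  0.        ,  1.        ]]), 'c2w': array([[ 0.05761956,  0.9729832 , -0.2235703 ,  0.32687622],
       [-0.99832989,  0.0570919 , -0.00882884,  0.00356293],
       [ 0
[... 239 characters left out ...]
89345]), 'joint_vel': array([-0.00142218, -0.0031266 ,  0.00099791, -0.00462871,  0.00069285,
       -0.00096654, -0.0005888 ]), 'effort': array([ 1.33009262e-04, -4.92570841e+01, -4.05714065e-01, -3.13395238e+01,
       -6.41336571e-02,  3.96316010e-02,  6.98377471e-05]), 'tool_pos': array([0.1461163 , 0.63319319, 0.40377916]), 'ee_rot': array([[-9.74413310e-01,  2.24763466e-01, -2.92483625e-04],
       [ 2.24763639e-01,  9.74411912e-01, -1.65321257e-03],
       [-8.65822590e-05, -1.67665202e-03, -9.99998591e-01]]), 'wrist_force': array([0.61071641, 0.17211121, 0.40234285]), 'wrist_torque': array([ 0.00876491, -0.01702276,  0.01749376]), 'grip_force': 0.0, 'grip_width': 0.08723145350658248}
```

View pics/top0.png

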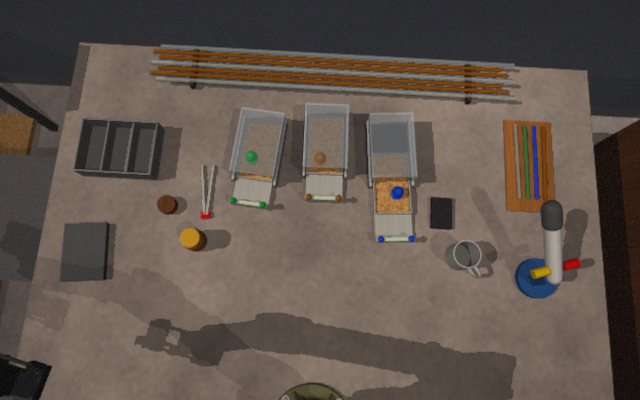

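View pics/scene0.png

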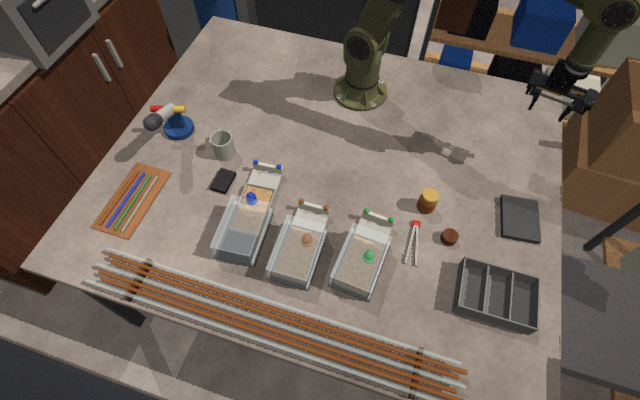

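The top view shows the beads: green near (234,200) and (262,205), amber near (308,198) and (338,198), blue near (381,239) and (411,239). The blue tray is open, with its figure at (397,192). The amber figure is at (319,157). Next I measure the beads in both views.

```bash
cat >> h.py <<'E'
def ray(im,uv,z):
    f=200/np.tan(np.radians(im["vertical_fov"])/2)
    d=im["c2w"][:3,:3]@np.array([(uv[0]-im["cx"])/f,-(uv[1]-im["cy"])/f,-1]);o=im["c2w"][:3,3]
    return o+d*(z-o[2])/d[2]
RNG={"blue":((108,120,60),(130,255,255)),"amber":((6,150,70),(18,255,255)),"green":((50,120,50),(85,255,255))}
def blobs(im,c,box,z=.052):
    h=cv2.cvtColor(im["frame"],cv2.COLOR_BGR2HSV);m=cv2.inRange(h,*RNG[c])
    M=np.zeros_like(m);x0,y0,x1,y1=box;M[y0:y1,x0:x1]=m[y0:y1,x0:x1]
    n,_,st,ce=cv2.connectedComponentsWithStats(M)
    return [(ce[i].round(1),st[i,4],ray(im,ce[i],z).round(4)) for i in range(1,n) if st[i,4]>=10]
E
python3 - <<'E'
from h import *
B={"top":{"blue":(370,170,420,250),"amber":(300,145,346,206),"green":(228,145,275,212)},
"scene":{"blue":(240,155,290,210),"amber":(290,195,335,250),"green":(355,205,400,265)}}
for n in B:
    im=grab(n);P=points(im)
    for c in B[n]:
        print(n,c)
        for b in blobs(im,c,B[n][c]):print("  ",*b)
    if n=="top":
        for (x0,y0,x1,y1) in((386,236,407,243),(312,195,334,202),(240,197,258,208)):
            q=P[y0:y1,x0:x1].reshape(-1,3);q=q[(q[:,2]>.038)&(q[:,2]<.055)];print(len(q),q.mean(0),q.min(0),q.max(0))
E
```

```text
top blue
   [396.8 192.5] 119 [ 0.6308 -0.203   0.052 ]
   [380.5 238.8] 28 [ 0.4978 -0.1609  0.052 ]
   [411.1 238.4] 27 [ 0.5038 -0.2446  0.052 ]
top amber
   [317.6 156.2] 22 [0.724  0.0248 0.052 ]
   [320.1 169.7] 55 [0.6844 0.0152 0.052 ]
   [337.1 170.7] 15 [ 0.6843 -0.033   0.052 ]
   [308.5 196.5] 22 [0.6047 0.0433 0.052 ]
   [338.5 197.7] 21 [ 0.6064 -0.0407  0.052 ]
top green
   [251.2 156.9] 109 [0.7108 0.2137 0.052 ]
   [232.5 200. ] 26 [0.5824 0.2542 0.052 ]
   [262.3 204.4] 27 [0.5748 0.1703 0.052 ]
81 [ 0.49939357 -0.20368272  0.04530648] [ 0.49357644 -0.23176809  0.0385064 ] [ 0.50457057 -0.17692123  0.05204021]
91 [0.60425485 0.00431749 0.04526707] [ 0.59894581 -0.02586811  0.03810857] [0.61074757 0.03373653 0.05091514]
76 [0.57685645 0.21015615 0.04579065] [0.57010716 0.18556469 0.03808901] [0.58461251 0.23416248 0.05049664]
scene blue
   [255.3 161.5] 14 [ 0.5071 -0.2455  0.052 ]
   [278.5 166.3] 14 [ 0.5011 -0.1618  0.052 ]
   [251.1 198. ] 82 [ 0.65   -0.2005  0.052 ]
scene amber
   [301.1 201.3] 10 [ 0.6106 -0.0411  0.052 ]
   [326.  207.5] 12 [0.6076 0.043  0.052 ]
scene green
   [366.  210.5] 16 [0.5779 0.1687 0.052 ]
   [390.7 219.5] 14 [0.5855 0.2517 0.052 ]
```

Call:
step_arm --commands '[[[0, 0, 0, 0, 0, -1, 0], [0, 0, 0, 0, 0, -1, 0], [0, 0, 0, 0, 0, -1, 0], [-1, -1, 0, 0, 0, 0, 0], [-1, -1, 0, 0, 0, 0, 0], [-1, -1, 0, 0, 0, 0, 0], [-1, -1, 0, 0, 0, 0, 0], [-1, -1, 0, 0, 0, 0, 0], [-1, -1, 0, 0, 0, 0, 0], [-1, -1, 0, 0, 0, 0, 0], [-1, -1, 0, 0, 0, 0, 0], [-1, -1, 0, 0, 0, 0, 0]]]' --grip_force 10

```text
time: 1.2
tool_pos: [0.3881, 0.424, 0.4048]
ee_rot: [[-0.997, -0.073, 0.0], [-0.073, 0.997, 0.0], [-0.0, 0.0, -1.0]]
wrist_force: [0.3, 0.8, -0.4]
grip_width: 0.0149
grip_force: 0.0
```

Call:
step_arm --commands '[[[-1, -1, 0, 0, 0, 0, 0], [-1, -1, 0, 0, 0, 0, 0], [0, -1, 0, 0, 0, 0, 0], [0, -1, 0, 0, 0, 0, 0], [0, -1, 0, 0, 0, 0, 0], [0, -1, 0, 0, 0, 0, 0], [0, -1, 0, 0, 0, 0, 0], [0, -1, 0, 0, 0, 0, 0], [0, -1, 0, 0, 0, 0, 0], [0, -1, 0, 0, 0, 0, 0], [0, -1, 0, 0, 0, 0, 0], [0, -1, 0, 0, 0, 0, 0]]]'

```text
time: 2.2
tool_pos: [0.4587, 0.1286, 0.4047]
ee_rot: [[-0.997, -0.073, 0.0], [-0.073, 0.997, 0.0], [-0.0, 0.0, -1.0]]
wrist_force: [0.3, -0.8, 0.2]
grip_width: 0.0003
grip_force: 0.0
```

Call:
step_arm --commands '[[[0, -1, 0, 0, 0, 0, 0], [0, -1, 0, 0, 0, 0, 0], [0, -1, 0, 0, 0, 0, 0], [0, -1, 0, 0, 0, 0, 0], [0, -1, 0, 0, 0, 0, 0], [0, -1, 0, 0, 0, 0, 0], [0, -1, 0, 0, 0, 0, 0], [0, -1, 0, 0, 0, 0, 0], [0, -1, 0, 0, 0, 0, 0], [0, -1, 0, 0, 0, 0, 0], [0, 0, 0, 0, 0, 0, 0]]]'

```text
time: 3.12
tool_pos: [0.4765, -0.1249, 0.4051]
ee_rot: [[-0.998, -0.066, 0.001], [-0.066, 0.998, -0.003], [-0.001, -0.003, -1.0]]
wrist_force: [-0.7, -0.7, -0.1]
grip_width: 0.0004
grip_force: 0.0
```

```bash
cat >> h.py <<'E'
def where(a,lip):
    s=ctrl.state();e=np.array([np.cos(a),np.sin(a)]);n=np.array([-e[1],e[0]]);p=s["tool_pos"]
    R=s["ee_rot"];d=p[:2]-np.array(lip)
    print("t",s["time"],"along rail/lip rel lip centre mm",(1e3*np.array([d@e,d@n])).round(1),"tip z mm",round(1e3*(p[2]-.182),1),"yaw",np.arctan2(-R[0,1],R[1,1]).round(4),"Rz",R[:,2].round(4),"F",np.array(s["wrist_force"]).round(1),"w",round(s["grip_width"],4),"xy",p.round(4))
E
python3 - <<'E'
from h import *
where(.072,(.5022,-.203))
im=grab("wrist");cv2.imwrite("pics/w1.png",im["frame"])
print([ (b[0],b[1],b[2]) for b in blobs(im,"blue",(0,0,640,400))])
E
```

```text
t 3.1167 along rail/lip rel lip centre mm [-20.   79.8] tip z mm 223.1 yaw 0.0656 Rz [ 8.0e-04 -2.6e-03 -1.0e+00] F [-0.7 -0.7 -0.1] w 0.0004 xy [ 0.4765 -0.1249  0.4051]
[(array([211.1, 199.6]), np.int32(180), array([ 0.5041, -0.2456,  0.052 ])), (array([283.7, 198.9]), np.int32(174), array([ 0.4977, -0.1622,  0.052 ]))]
```

Call:
step_arm --commands '[[[0.3, -1, 0, 0, 0, 0, 0], [0.3, -1, 0, 0, 0, 0, 0], [0.3, -1, 0, 0, 0, 0, 0], [0, -0.2, 0, 0, 0, 0, 0], [0, 0, 1, 0, 0, 0, 0], [0, 0, 1, 0, 0, 0, 0], [0, 0, 1, 0, 0, 0, 0], [0, 0, 1, 0, 0, 0, 0], [0, 0, 1, 0, 0, 0, 0], [0, 0, 0, 0, 0, 0, 0]]]'

```text
time: 4.0
tool_pos: [0.4589, -0.1983, 0.2753]
ee_rot: [[-0.997, -0.075, -0.008], [-0.075, 0.997, 0.002], [0.008, 0.003, -1.0]]
wrist_force: [-0.6, 0.5, -0.2]
grip_width: 0.0005
grip_force: 0.0
```

```bash
python3 -c "
from h import *
where(.074,(.5015,-.2035))"
```

```text
t 4.0 along rail/lip rel lip centre mm [-42.1   8.3] tip z mm 93.3 yaw 0.075 Rz [-0.0085  0.0023 -1.    ] F [-0.6  0.5 -0.2] w 0.0005 xy [ 0.4589 -0.1983  0.2753]
```

Call:
step_arm --commands '[[[0, -0.2, 0.6, 0, 0, 0, 0], [0, -0.1, 0.8, 0, 0, 0, 0], [0, 0, 0.8, 0, 0, 0, 0], [0, 0, 0.5, 0, 0, 0, 0], [0, 0, 0, 0, 0, 0, 0], [0, 0, 0, 0, 0, 0, 0]]]'

```text
time: 4.5
tool_pos: [0.4615, -0.2078, 0.2127]
ee_rot: [[-0.997, -0.074, -0.0], [-0.074, 0.997, 0.0], [0.0, 0.0, -1.0]]
wrist_force: [0.4, -0.7, 0.3]
grip_width: 0.0006
grip_force: 0.0
```

```bash
python3 -c "
from h import *
where(.074,(.5015,-.2035))"
```

```text
t 4.5 along rail/lip rel lip centre mm [-40.2  -1.4] tip z mm 30.7 yaw 0.074 Rz [-4.e-04  3.e-04 -1.e+00] F [ 0.4 -0.7  0.3] w 0.0006 xy [ 0.4615 -0.2078  0.2127]
```

Call:
step_arm --commands '[[[-0.2, 0, 0.2, 0, 0, 0, 0], [-0.2, 0, 0.1, 0, 0, 0, 0], [-0.2, 0, 0, 0, 0, 0, 0], [-0.1, 0, 0, 0, 0, 0, 0], [-0.1, 0, 0, 0, 0, 0, 0], [-0.1, 0, 0, 0, 0, 0, 0], [-0.1, 0, 0, 0, 0, 0, 0], [-0.15, 0, 0, 0, 0, 0, 0], [-0.2, 0, 0, 0, 0, 0, 0], [-0.2, 0, 0, 0, 0, 0, 0], [-0.2, 0, 0, 0, 0, 0, 0], [-0.2, 0, 0, 0, 0, 0, 0]]]'

```text
time: 5.5
tool_pos: [0.5102, -0.2047, 0.2047]
ee_rot: [[-0.997, -0.073, -0.0], [-0.073, 0.997, 0.0], [0.0, 0.0, -1.0]]
wrist_force: [-2.0, -0.9, 1.9]
grip_width: 0.0007
grip_force: 0.9
```

```bash
python3 - <<'E'
from h import *
where(.074,(.5015,-.2035))
im=grab("top");cv2.imwrite("pics/top1.png",cv2.resize(im["frame"][90:270,220:440],None,fx=3,fy=3))
for b in blobs(im,"blue",(370,130,425,250)):print(*b)
E
```

```text
t 5.5 along rail/lip rel lip centre mm [ 8.6 -1.9] tip z mm 22.7 yaw 0.0733 Rz [-2.e-04  0.e+00 -1.e+00] F [-2.  -0.9  1.9] w 0.0007 xy [ 0.5102 -0.2047  0.2047]
[396.4 184.1] 123 [ 0.655  -0.2015  0.052 ]
[379.9 230.3] 31 [ 0.5213 -0.1587  0.052 ]
```

View pics/top1.png

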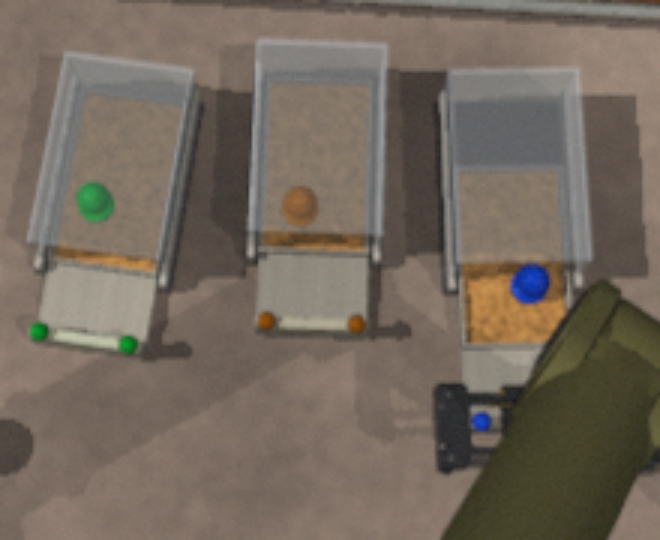

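The blue tray is moving in, with its bead at crop (481,420). The cover edge is at row ~262, which leaves about 70 mm to go. I keep pushing.

Call:
step_arm --commands '[[[-0.2, 0, 0, 0, 0, 0, 0], [-0.2, 0, 0, 0, 0, 0, 0], [-0.2, 0, 0, 0, 0, 0, 0], [-0.2, 0, 0, 0, 0, 0, 0], [-0.2, 0, 0, 0, 0, 0, 0], [-0.2, 0, 0, 0, 0, 0, 0], [-0.2, 0, 0, 0, 0, 0, 0], [-0.2, 0, 0, 0, 0, 0, 0], [-0.2, 0, 0, 0, 0, 0, 0], [-0.15, 0, 0, 0, 0, 0, 0], [-0.1, 0, 0, 0, 0, 0, 0], [0, 0, 0, 0, 0, 0, 0]]]'

```text
time: 6.55
tool_pos: [0.5617, -0.2009, 0.2049]
ee_rot: [[-0.997, -0.074, 0.001], [-0.074, 0.997, -0.0], [-0.001, -0.0, -1.0]]
wrist_force: [0.1, -0.1, -1.1]
grip_width: 0.0003
grip_force: 0.0
```

```bash
python3 - <<'E'
from h import *
where(.074,(.5015,-.2035))
E
```

```text
t 6.55 along rail/lip rel lip centre mm [60.2 -1.8] tip z mm 22.9 yaw 0.0737 Rz [ 1.2e-03 -3.0e-04 -1.0e+00] F [ 0.1 -0.1 -1.1] w 0.0003 xy [ 0.5617 -0.2009  0.2049]
```

Call:
step_arm --commands '[[[-0.1, 0, 0, 0, 0, 0, 0], [-0.1, 0, 0, 0, 0, 0, 0], [-0.1, 0, 0, 0, 0, 0, 0], [-0.1, 0, 0, 0, 0, 0, 0], [-0.08, 0, 0, 0, 0, 0, 0], [-0.08, 0, 0, 0, 0, 0, 0]]]'

```text
time: 7.05
tool_pos: [0.5751, -0.2001, 0.2049]
ee_rot: [[-0.997, -0.073, 0.0], [-0.073, 0.997, -0.0], [-0.0, -0.0, -1.0]]
wrist_force: [-1.7, 0.3, 0.9]
grip_width: 0.0002
grip_force: 0.8
```

Call:
step_arm --commands '[[[-0.08, 0, 0, 0, 0, 0, 0], [-0.08, 0, 0, 0, 0, 0, 0], [-0.08, 0, 0, 0, 0, 0, 0], [0, 0, 0, 0, 0, 0, 0]]]'

```text
time: 7.38
tool_pos: [0.5781, -0.2004, 0.2044]
ee_rot: [[-0.997, -0.072, -0.009], [-0.072, 0.997, 0.002], [0.008, 0.002, -1.0]]
wrist_force: [-13.0, 1.4, 8.7]
grip_width: 0.0005
grip_force: 6.0
```

```bash
python3 - <<'E'
from h import *
where(.074,(.5015,-.2035))
E
```

```text
t 7.3833 along rail/lip rel lip centre mm [76.7 -2.6] tip z mm 22.4 yaw 0.0721 Rz [-0.0086  0.0017 -1.    ] F [-13.    1.4   8.7] w 0.0005 xy [ 0.5781 -0.2004  0.2044]
```

Call:
step_arm --commands '[[[0.3, 0, 0, 0, 0, 0, 0], [0.7, 0, 0, 0, 0, 0, 0], [0.7, 0, 0, 0, 0, 0, 0], [0.5, 0, -0.5, 0, 0, 0, 0], [0, 0, -1, 0, 0, 0, 0], [0, 0, -1, 0, 0, 0, 0], [0, 1, -1, 0, 0, 0, 0], [0, 1, -1, 0, 0, 0, 0], [0, 1, -1, 0, 0, 0, 0], [0, 1, -1, 0, 0, 0, 0], [0, 1, 0, 0, 0, 0, 0], [0, 1, 0, 0, 0, 0, 0]]]'

```text
time: 8.38
tool_pos: [0.5157, -0.0529, 0.3698]
ee_rot: [[-0.997, -0.073, 0.007], [-0.073, 0.997, 0.002], [-0.007, 0.001, -1.0]]
wrist_force: [0.3, -0.3, -1.0]
grip_width: 0.0005
grip_force: 0.0
```

Call:
step_arm --commands '[[[0, 0.6, 0, 0, 0, 0.45, 0], [0, 0, 0, 0, 0, 0, 0], [0, 0, 0, 0, 0, 0, 0], [0, 0, 0, 0, 0, 0, 0]]]'

```text
time: 8.72
tool_pos: [0.514, -0.0402, 0.3675]
ee_rot: [[-1.0, -0.028, 0.001], [-0.028, 1.0, -0.0], [-0.001, -0.0, -1.0]]
wrist_force: [-0.2, -0.9, -1.1]
grip_width: 0.0009
grip_force: 0.0
```

```bash
python3 - <<'E'
from h import *
where(.028,(.6073,.0011))
im=grab("wrist");cv2.imwrite("pics/w2.png",im["frame"])
for c in("amber","blue"):
  for b in blobs(im,c,(0,0,640,400)):print(c,*b)
E
```

```text
t 8.7167 along rail/lip rel lip centre mm [-94.4 -38.7] tip z mm 185.5 yaw 0.0278 Rz [ 1.2e-03 -4.0e-04 -1.0e+00] F [-0.2 -0.9 -1.1] w 0.0009 xy [ 0.514  -0.0402  0.3675]
amber [316.5 277. ] 10 [ 0.6113 -0.0377  0.052 ]
amber [129. 301.] 11 [ 0.6468 -0.2463  0.052 ]
amber [293.9 303.2] 13 [ 0.6444 -0.062   0.052 ]
amber [502.2 307.7] 446 [0.6437 0.172  0.052 ]
```

View pics/w2.png

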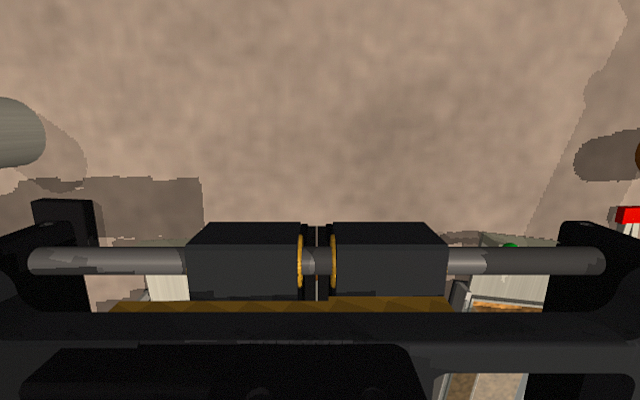

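The wrist view is mostly blocked by the fingers, and the camera looks back towards the robot. Once the tool is over the amber tray the lip should come into view.

Call:
step_arm --commands '[[[-1, 0.5, 0, 0, 0, 0, 0], [-1, 0.5, 0, 0, 0, 0, 0], [-1, 0.5, 0, 0, 0, 0, 0], [-1, 0, 0, 0, 0, 0, 0], [-0.9, 0, 0, 0, 0, 0, 0], [0, 0, 0, 0, 0, 0, 0], [0, 0, 0, 0, 0, 0, 0]]]'

```text
time: 9.35
tool_pos: [0.6359, 0.0004, 0.3664]
ee_rot: [[-1.0, -0.026, -0.001], [-0.026, 1.0, -0.002], [0.001, -0.002, -1.0]]
wrist_force: [-0.6, 0.1, 0.3]
grip_width: 0.0007
grip_force: 0.0
```

```bash
python3 - <<'E'
from h import *
where(.028,(.6073,.0011))
im=grab("wrist");cv2.imwrite("pics/w3.png",im["frame"])
for c in("amber","blue"):
  for b in blobs(im,c,(0,0,640,400)):print(c,*b)
im=grab("scene")
for b in blobs(im,"blue",(200,150,290,270)):print("scene blue",*b)
E
```

```text
t 9.35 along rail/lip rel lip centre mm [28.6 -1.5] tip z mm 184.4 yaw 0.0264 Rz [-0.001  -0.0021 -1.    ] F [-0.6  0.1  0.3] w 0.0007 xy [6.359e-01 4.000e-04 3.664e-01]
amber [275.8 161. ] 232 [ 0.6067 -0.0411  0.052 ]
amber [360.6 161.5] 229 [0.605  0.0423 0.052 ]
amber [499.1 213.6] 617 [0.6547 0.1878 0.052 ]
amber [146.6 217.1] 859 [ 0.6682 -0.175   0.052 ]
amber [316.5 236.9] 10 [0.6853 0.001  0.052 ]
amber [297. 254.] 11 [ 0.7053 -0.0192  0.052 ]
amber [428.  305.5] 11 [0.7635 0.1276 0.052 ]
amber [436.8 306. ] 10 [0.7639 0.1375 0.052 ]
blue [158.5 139.3] 279 [ 0.5887 -0.1544  0.052 ]
blue [ 73.2 143.8] 315 [ 0.5951 -0.2378  0.052 ]
blue [144.  244.7] 67 [ 0.699  -0.1811  0.052 ]
blue [131.9 276.2] 63 [ 0.7363 -0.1986  0.052 ]
scene blue [246.6 182.6] 15 [ 0.5982 -0.2387  0.052 ]
scene blue [270.6 187.6] 15 [ 0.5918 -0.1551  0.052 ]
scene blue [242.1 221.5] 87 [ 0.7396 -0.1931  0.052 ]
```

View pics/w3.png

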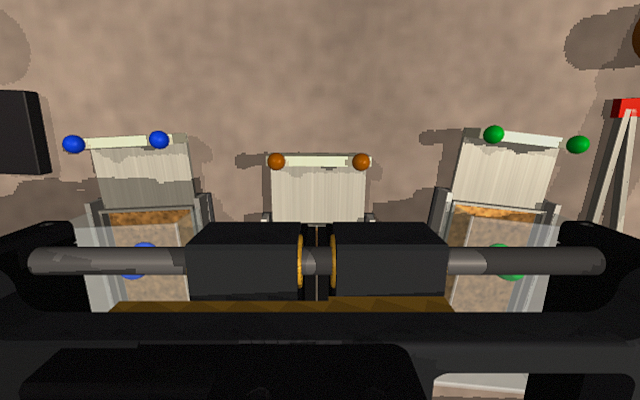

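The wrist view shows the amber beads at (276,161) and (361,161). Their midpoint is (0.606, 0.001), so the tool sits about 30 mm behind the lip centre. The blue tray looks home. I go down behind the amber lip.

Call:
step_arm --commands '[[[0, 0, 0.8, 0, 0, 0, 0], [0, 0, 0.8, 0, 0, 0, 0], [0, 0, 0.8, 0, 0, 0, 0], [0, 0, 0.8, 0, 0, 0, 0], [0, 0, 0.6, 0, 0, 0, 0], [0, 0, 0, 0, 0, 0, 0], [0, 0, 0, 0, 0, 0, 0]]]'

```text
time: 10.03
tool_pos: [0.6344, 0.0014, 0.2722]
ee_rot: [[-1.0, -0.027, -0.001], [-0.027, 1.0, 0.0], [0.001, 0.0, -1.0]]
wrist_force: [-0.3, -0.1, 0.9]
grip_width: 0.0005
grip_force: 0.0
```

```bash
python3 - <<'E'
from h import *
where(.026,(.6063,.0008))
E
```

```text
t 10.0333 along rail/lip rel lip centre mm [28.1 -0.1] tip z mm 90.2 yaw 0.0275 Rz [-1.3e-03  2.0e-04 -1.0e+00] F [-0.3 -0.1  0.9] w 0.0005 xy [0.6344 0.0014 0.2722]
```

Down 64 mm, to a tip height of 26 mm (lip top 46 mm, floor 16 mm).

Call:
step_arm --commands '[[[0, 0, 0.5, 0, 0, 0, 0], [0, 0, 0.6, 0, 0, 0, 0], [0, 0, 0.5, 0, 0, 0, 0], [0, 0, 0.5, 0, 0, 0, 0], [0, 0, 0.4, 0, 0, 0, 0], [0, 0, 0.05, 0, 0, 0, 0], [0, 0, 0, 0, 0, 0, 0]]]'

```text
time: 10.62
tool_pos: [0.635, 0.0019, 0.2076]
ee_rot: [[-1.0, -0.028, -0.002], [-0.028, 1.0, -0.0], [0.002, -0.0, -1.0]]
wrist_force: [0.2, 0.2, 0.1]
grip_width: 0.0003
grip_force: 0.0
```

```bash
python3 - <<'E'
from h import *
where(.026,(.6063,.0008))
E
```

```text
t 10.6167 along rail/lip rel lip centre mm [28.7  0.3] tip z mm 25.6 yaw 0.0282 Rz [-1.5e-03 -3.0e-04 -1.0e+00] F [0.2 0.2 0.1] w 0.0003 xy [0.635  0.0019 0.2076]
```

Call:
step_arm --commands '[[[0.1, 0, 0, 0, 0, 0, 0], [0.1, 0, 0, 0, 0, 0, 0], [0.1, 0, 0, 0, 0, 0, 0], [0.1, 0, 0, 0, 0, 0, 0], [0.1, 0, 0, 0, 0, 0, 0], [0.1, 0, 0, 0, 0, 0, 0], [0.1, 0, 0, 0, 0, 0, 0], [0.15, 0, 0, 0, 0, 0, 0], [0.15, 0, 0, 0, 0, 0, 0], [0.2, 0, 0, 0, 0, 0, 0], [0.2, 0, 0, 0, 0, 0, 0], [0.2, 0, 0, 0, 0, 0, 0]]]'

```text
time: 11.62
tool_pos: [0.5949, 0.0009, 0.2087]
ee_rot: [[-1.0, -0.028, 0.0], [-0.028, 1.0, 0.0], [-0.0, 0.0, -1.0]]
wrist_force: [2.6, 1.0, 1.1]
grip_width: 0.0003
grip_force: 0.9
```

```bash
python3 - <<'E'
from h import *
where(.026,(.6063,.0008))
im=grab("wrist")
for b in blobs(im,"amber",(0,0,640,230)):print(*b)
E
```

```text
t 11.6167 along rail/lip rel lip centre mm [-11.4   0.4] tip z mm 26.7 yaw 0.0283 Rz [ 5.e-04  3.e-04 -1.e+00] F [2.6 1.  1.1] w 0.0003 xy [0.5949 0.0009 0.2087]
[230.3 217. ] 269 [ 0.5727 -0.0411  0.052 ]
[401.8 217.7] 210 [0.5708 0.0409 0.052 ]
```

Call:
step_arm --commands '[[[0.2, 0, 0, 0, 0, 0, 0], [0.2, 0, 0, 0, 0, 0, 0], [0.2, 0, 0, 0, 0, 0, 0], [0.2, 0, 0, 0, 0, 0, 0], [0.2, 0, 0, 0, 0, 0, 0], [0.2, 0, 0, 0, 0, 0, 0], [0.2, 0, 0, 0, 0, 0, 0], [0.2, 0, 0, 0, 0, 0, 0], [0.2, 0, 0, 0, 0, 0, 0], [0.2, 0, 0, 0, 0, 0, 0], [0.15, 0, 0, 0, 0, 0, 0], [0.1, 0, 0, 0, 0, 0, 0]]]'

```text
time: 12.67
tool_pos: [0.5384, -0.0009, 0.2085]
ee_rot: [[-1.0, -0.028, -0.0], [-0.028, 1.0, 0.0], [0.0, 0.0, -1.0]]
wrist_force: [1.4, 0.7, -1.4]
grip_width: 0.0007
grip_force: 0.8
```

Call:
step_arm --commands '[[[0.1, 0, 0, 0, 0, 0, 0], [0.1, 0, 0, 0, 0, 0, 0], [0.1, 0, 0, 0, 0, 0, 0], [0, 0, 0, 0, 0, 0, 0]]]'

```text
time: 13.0
tool_pos: [0.531, -0.0012, 0.2084]
ee_rot: [[-1.0, -0.028, -0.001], [-0.028, 1.0, -0.0], [0.001, -0.0, -1.0]]
wrist_force: [1.1, 0.3, 0.1]
grip_width: 0.0009
grip_force: 0.0
```

```bash
python3 - <<'E'
from h import *
where(.026,(.6063,.0008))
E
```

```text
t 13.0 along rail/lip rel lip centre mm [-75.3  -0.1] tip z mm 26.4 yaw 0.0282 Rz [-9.e-04 -1.e-04 -1.e+00] F [1.1 0.3 0.1] w 0.0009 xy [ 0.531  -0.0012  0.2084]
```

Call:
step_arm --commands '[[[0.08, 0, 0, 0, 0, 0, 0], [0.08, 0, 0, 0, 0, 0, 0], [0.08, 0, 0, 0, 0, 0, 0], [0.08, 0, 0, 0, 0, 0, 0], [0.08, 0, 0, 0, 0, 0, 0], [0.08, 0, 0, 0, 0, 0, 0], [0, 0, 0, 0, 0, 0, 0]]]'

```text
time: 13.58
tool_pos: [0.519, -0.0015, 0.2085]
ee_rot: [[-1.0, -0.028, -0.001], [-0.028, 1.0, 0.0], [0.001, 0.0, -1.0]]
wrist_force: [0.2, 0.9, -0.3]
grip_width: 0.0005
grip_force: 0.1
```

```bash
python3 - <<'E'
from h import *
where(.026,(.6063,.0008))
E
```

```text
t 13.5833 along rail/lip rel lip centre mm [-87.3  -0.1] tip z mm 26.5 yaw 0.0281 Rz [-9.e-04  0.e+00 -1.e+00] F [ 0.2  0.9 -0.3] w 0.0005 xy [ 0.519  -0.0015  0.2085]
```

Call:
step_arm --commands '[[[0.08, 0, 0, 0, 0, 0, 0], [0.08, 0, 0, 0, 0, 0, 0], [0.08, 0, 0, 0, 0, 0, 0], [0.06, 0, 0, 0, 0, 0, 0], [0, 0, 0, 0, 0, 0, 0]]]'

```text
time: 14.0
tool_pos: [0.5136, -0.0015, 0.2091]
ee_rot: [[-1.0, -0.028, 0.007], [-0.028, 1.0, -0.0], [-0.007, -0.0, -1.0]]
wrist_force: [9.0, 0.5, -6.5]
grip_width: 0.0007
grip_force: 4.1
```

Call:
step_arm --commands '[[[0.06, 0, 0, 0, 0, 0, 0], [0.06, 0, 0, 0, 0, 0, 0], [0, 0, 0, 0, 0, 0, 0]]]'

```text
time: 14.25
tool_pos: [0.5125, -0.0015, 0.2096]
ee_rot: [[-1.0, -0.028, 0.013], [-0.028, 1.0, -0.001], [-0.013, -0.001, -1.0]]
wrist_force: [14.7, 1.6, -11.7]
grip_width: 0.0006
grip_force: 7.4
```

The tray is on its stop, at 15 N. Next I back inward off the lip and lift straight up.

Call:
step_arm --commands '[[[-0.2, 0, 0, 0, 0, 0, 0], [-0.2, 0, 0, 0, 0, 0, 0], [-0.2, 0, 0, 0, 0, 0, 0], [-0.1, 0, 0, 0, 0, 0, 0], [0, 0, 0, 0, 0, 0, 0], [0, 0, -0.4, 0, 0, 0, 0], [0, 0, -0.6, 0, 0, 0, 0], [0, 0, -0.8, 0, 0, 0, 0], [0, 0, -1, 0, 0, 0, 0], [0, 0, -1, 0, 0, 0, 0], [0, 0, -1, 0, 0, 0, 0], [0, 0, -1, 0, 0, 0, 0]]]'

```text
time: 15.25
tool_pos: [0.526, -0.0016, 0.3554]
ee_rot: [[-1.0, -0.028, -0.0], [-0.028, 1.0, 0.0], [0.0, 0.0, -1.0]]
wrist_force: [0.2, -0.0, 0.2]
grip_width: 0.001
grip_force: 0.0
```

Call:
step_arm --commands '[[[0, 1, -0.5, 0, 0, 0, 0], [0, 1, 0, 0, 0, 0, 0], [0, 1, 0, 0, 0, 0, 0], [0, 1, 0, 0, 0, 0, 0], [0, 1, 0, 0, 0, 0, 0], [0, 1, 0, 0, 0, 0, 0], [0, 1, 0, 0, 0, 0, 0], [0, 1, 0, 0, 0, 0, 0], [0, 1, 0, 0, 0, 0, 0], [0, 1, 0, 0, 0, 0, 0], [0, 1, 0, 0, 0, 0, 0], [0, 0, 0, 0, 0, 0, 0]]]'

```text
time: 16.25
tool_pos: [0.5168, 0.2796, 0.3663]
ee_rot: [[-0.999, -0.036, -0.001], [-0.036, 0.999, 0.003], [0.001, 0.003, -1.0]]
wrist_force: [0.0, -0.2, -0.2]
grip_width: 0.0006
grip_force: 0.0
```

Call:
step_arm --commands '[[[0, 0, 0, 0, 0, 0, 0], [0, 0, 0, 0, 0, 0, 0], [0, 0, 0, 0, 0, 0, 0]]]'

```text
time: 16.5
tool_pos: [0.5191, 0.2721, 0.3664]
ee_rot: [[-1.0, -0.026, 0.0], [-0.026, 1.0, -0.0], [-0.0, -0.0, -1.0]]
wrist_force: [-0.1, -0.6, -0.2]
grip_width: 0.0002
grip_force: 0.0
```

```bash
python3 - <<'E'
from h import *
where(.026,(.6063,.0008))
im=grab("top");cv2.imwrite("pics/top2.png",im["frame"])
for c,b in(("blue",(370,130,425,250)),("amber",(300,145,346,250))):
  for q in blobs(im,c,b):print(c,*q)
im=grab("scene");cv2.imwrite("pics/scene2.png",im["frame"])
for c,b in(("blue",(200,150,290,270)),("amber",(290,150,350,250)),("green",(355,205,400,265))):
  for q in blobs(im,c,b):print(c,*q)
E
```

```text
t 16.5 along rail/lip rel lip centre mm [-80.1 273.5] tip z mm 184.4 yaw 0.0261 Rz [ 3.e-04 -5.e-04 -1.e+00] F [-0.1 -0.6 -0.2] w 0.0002 xy [0.5191 0.2721 0.3664]
blue [395.1 162. ] 118 [ 0.72   -0.1964  0.052 ]
blue [408.8 205.7] 31 [ 0.595  -0.2373  0.052 ]
blue [378.8 206.4] 28 [ 0.5881 -0.1538  0.052 ]
amber [323.3 186.1] 877 [0.637  0.0035 0.052 ]
amber [336.1 205.1] 27 [ 0.5849 -0.035   0.052 ]
amber [328.5 206.5] 11 [ 0.5797 -0.0142  0.052 ]
amber [306.8 235. ] 23 [0.4965 0.0411 0.052 ]
amber [337.2 236.1] 23 [ 0.4984 -0.0423  0.052 ]
blue [246.6 182.3] 18 [ 0.5972 -0.2391  0.052 ]
blue [270.5 187.2] 18 [ 0.5905 -0.156   0.052 ]
blue [241.9 221.4] 87 [ 0.7397 -0.1936  0.052 ]
amber [311.  175.5] 10 [ 0.5028 -0.0433  0.052 ]
amber [334.9 181.4] 11 [0.5004 0.0408 0.052 ]
amber [316.6 211.6] 101 [0.6318 0.0188 0.052 ]
green [366.1 210.5] 15 [0.5779 0.1691 0.052 ]
green [390.7 219.5] 14 [0.5855 0.2517 0.052 ]
```

View pics/top2.png

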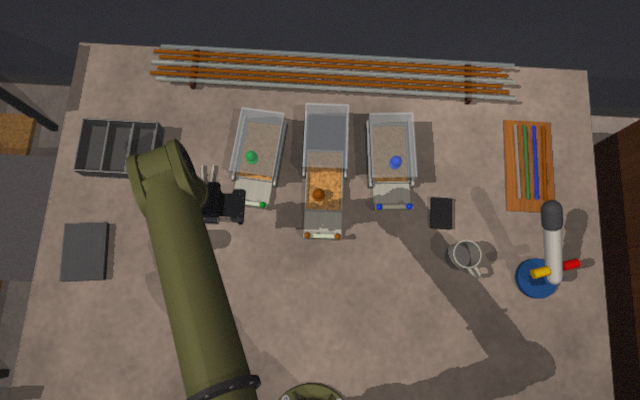

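View pics/scene2.png

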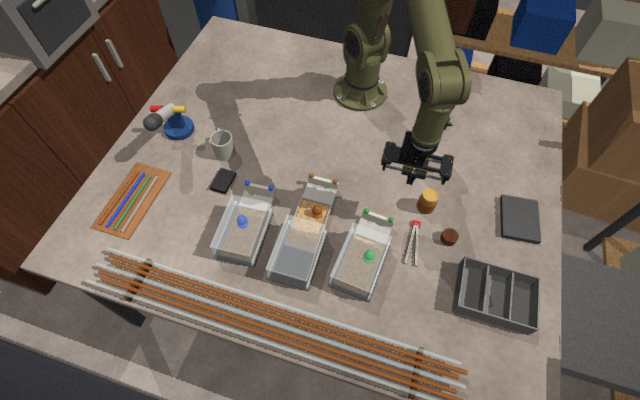

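Amber lip was drawn out about 108 mm (beads now at (307,235) and (337,236)), blue is home (beads at row 206), and green and the bystanders haven't moved. All figures are upright and the arm is clear.

```bash
python3 -c "
from bench import ctrl
print(ctrl.close_job())"
```

```text
the job is handed in; nothing more can be done
None
```

I pushed the blue tray home until it stalled at about 13 N, then drew the amber tray out to its stop (about 108 mm by the cameras). Green and the bystanders look unmoved, the figures are upright, and I handed the job in at about 17 s with the arm clear; no verdict was returned.

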